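# Swing the release pin nose-down and free the latched filter tray

## Task

The filter tray of the little grey unit is latched: its release button lies at the bottom of a narrow well in the tray's catch block. Lift the steel release pin off its rest by its black ball, ease your grip so that it swings nose-down between the fingers, and close on it again. With the pin's nose hold the button down and push the tray out of the unit to its stop, then leave the pin nose-down in the tall white jar, without disturbing the jar, the mortar, the vial or the timer.

Things in the scene. Friction and masses are not known exactly. Their poses are not given: they have to be found in the camera images.
- pin: Release pin, about 0.45 kg: black ball (26 mm diameter), then in line steel neck (10 mm diameter, to 24 mm from the ball's centre), stem (22 mm, 24 to 86 mm), cone (86 to 96 mm), nose (6 mm diameter, rounded, ends 130 mm from the ball's centre). Origin: ball's centre; +x points from nose to ball, so straight up when nose-down. Mass centre 55 mm from the ball's. Starts level in the rest, 40 mm up.
- pin_ball (a point): Centre of the pin's ball, free on all sides. Pinched across the ball, square to the pin, each pad touches at one point: a firm grip (about 100 N) holds the pin level; eased below about 40 N it starts to swing, and at 8 to 20 N it hangs within about 0.4 rad of plumb and does not drop. The pads give: ease by opening in steps of about 0.3 mm. A gap past 25.5 mm drops it.
- pin_nose (a point): The round end of the pin's nose, 130 mm from the ball's centre along the pin's -x; axes as the pin's.
- rest: Fixed grey tool rest, open upward, with two notched cheeks (46 mm high, 8 mm thick, 44 mm wide) at 38 and 80 mm along its -x; base 85 x 50 x 6 mm, from 17 to 103 mm along -x. Origin on the worktop under the pin's ball as it starts. The pin lies along its x.
- unit: Fixed filter unit, 110 mm (x) by 200 mm (y) base plate, origin under its centre on the worktop. Grey hood 58 mm high over y = -97 to -13 mm; rails 34 mm high at x = +-45 mm in front of it. The tray slides out along the unit's +y.
- well (a point): Centre of the mouth of the well: a round vertical hole, 16 mm across, in the top of the tray's aluminium catch block, 38 mm over the worktop; it moves with the tray. Block 58 mm (x) by 46 mm (y). The button's top lies 10 mm below the mouth, 17 mm when fully pressed. Axes parallel to the unit's: +y is the way out, z up.
- tray (a joint): Travel of the tray out of the unit along the unit's +y, m: 0 latched in, 0.045 at its stop. Slides against about 1.5 N of friction and stays where it is left.
- button (a joint): Travel of the recessed button (14 mm diameter) down the well, m: 0 up, 0.007 fully down. Spring 2.5 N at first, 6 N at the end. The tray stays latched until the button is about 0.005 down; keep it down over the first 18 mm of tray travel.
- jar: Loose tall white jar, 104 mm outside diameter, 95 mm high, 0.34 kg, with an upright eight-sided bore 64 mm wide and a floor 9 mm thick. Origin: centre of its underside. Its place may be swapped with the mortar's.
- mortar: Bystander: white conical mortar, 82 mm diameter, 44 mm high, origin at the centre of its underside.
- vial: Bystander: upright sample vial with screw cap, 32 mm diameter, 68 mm high, origin at the centre of its underside.
- timer: Bystander: flat bench timer, 62 x 62 x 20 mm, origin at the centre of its underside.
There are look-alikes about, which are no part of the job. Of the things that look like the jar, the larger one is meant.

How it is judged:
By the outcome, as a careful person would: the job done as asked, in the order asked, and still so for the second after the job is handed in, with the robot touching nothing.
It also fails if it takes over 67 s, if anything falls off the work surface, if the arm or the gripper's body presses on something with over 40 N, if the wrist force passes 120 N, or if a joint passes its speed limit or range.

## Robot

A 6-joint arm with a two-finger parallel gripper is mounted at the origin on a cart in front of the work surface, level with it; the furniture and walls round the work are solid. World frame = base frame: x ahead of the robot, y to its left, z up, the work surface at z = 0. Lengths are in m, angles in rad, forces in N, time in s.
With the tool pointing down it reaches from about 0.375 to 0.9 m from the base axis. Payload 3.1 kg.
Tool frame: the origin (TCP) lies between the finger pads; the fingertips stand robot.finger_overhang ahead of it and the grasp point (between the pads) lies 3 mm ahead of it (robot.finger_overhang is the distance from the TCP to the fingertips, in m); z points along the fingers, y is the line along which they close (so a half turn about z gives the same grasp; the last joint's range is limited). The gripper opens to 87 mm and grips with 3 to 60 N. Pads are 19 mm wide; open, the fingers measure 117 mm over their backs; the gripper's body (75 mm by 190 mm) begins 51 mm behind the grasp point.
Start: joints at [-1.306, 0.527, 1.433, -0, 1.181, -0.178], TCP at [0.268, -0.565, 0.245] pointing down, gripper open.
Joint ranges: [-3.08, 3.08], [-0.75, 2.2], [0.22, 2.44], [-1.43, 4.57], [0, 2.65], [-2.85, 2.85]. Speed limits (rad/s): [2.79, 2.79, 3.14, 3.14, 3.14, 3.14].

## Interface

Orientations are given as a unit quaternion [x, y, z, w].
In Python, from rig import get_obs, vision, hand_in, nets, robot gives the robot as it stands.
- The arm moves only by the tool apply_moves, never from a script. Its argument "series" is a list of rows, each an object with "offset": the shift along the world's x, y, z in cm, a list of three; "rot": the turn, a rotation vector about the world's x, y, z in degrees, a list of three. A call has 1 to 20 rows; each row is the pose to reach, as a shift and turn from the pose commanded when the call began; what a row does not reach only later rows make up. A row lasts 1/10 s, in which the tool goes at most 50 mm and 8.59 degrees, less where a joint would pass 70% of its speed; a pose out of reach is approached as far as the arm can. A call with a gripper value outside its range is refused whole. "hand" is the opening, from 0 (shut) to 1 (fully open), set as the call begins (left out, the last holds). The fingers move at their own pace and stop on an object; "newtons" is the grip in N (left out, the last holds). Time passes only in rows, so rows that repeat a pose let the fingers close. It gives the time, the measured TCP pose, the force, the opening and the grip force at its end, in the units of the state.
- get_obs(): the state, without advancing time (a new reading comes with each control period).
- vision.camera(name): name is "scene" or "top"; returns the picture (420x560x3 uint8, red, green, blue); there is no depth.
- vision.calibration(name): a dict with "K" (3x3 intrinsics, pixels), "R" (3x3) and "t" (3): a world point X has camera coordinates R X + t. Camera axes: x right, y down, z forward; pixel columns grow to the right and rows downward; lengths in m; the calibration is good to about 2 mm. A picture is of the moment at which its call begins. calibration takes no time and is no camera call.
- hand_in(): hands the job in; it is judged then, once.
Trained networks look in the newest picture that a camera, given by its name, has taken for a name from the list of things; names that differ only in an ending like _2 or _b are one class to them, and where a whole thing is asked for, a point or a joint stands for the part that bears it (a point fixed in the world has none). Each returns a list of dicts, best first, with "conf" (0 to 1); they miss things now and then, are a little off and sometimes report something else, mostly with a low value. They report only what shows in the picture. A call takes as long as a camera call. They do not tell look-alikes from the thing itself.
- nets.search_frame(camera, query): "centre" ([x, y, z] in m, in world coordinates, good to about 4 mm: the middle of the surface that is visible of it).
- nets.spot_point(camera, query): "centre" ([x, y, z] in m, in world coordinates, good to about 4 mm: a listed point, or the origin of a listed thing).
The state is a dict: "time": time; "q": joint angles; "joint_velocities": joint speeds; "joint_torque": joint torques, N m; "position": TCP position; "tool_rot": TCP orientation; "ft_force": force on the tool from outside, world axes, zero at the start; "moment": the same for the moment, N m; "grip_width": finger opening in m; "grip_force": force on a finger pad.
Only numpy, scipy, OpenCV 4.12 (cv2) and the standard library are available. Lean on these libraries where they do the work, as an engineer would, in place of code of your own. Each camera call takes 0.05 s, during which the arm holds its last target. There are 200 camera calls.

## Working session

There is one attempt and no reset: what is moved stays moved. The work goes in short steps, Python scripts to look and compute and a tool call to move; the robot and the scene stay as the last step left them, time stands still between calls to the robot, and variables do not carry over. Pictures are saved under pics/ and viewed, at most 10 in all, crops included, and the job is handed in when it is done.

Besides the shell and the picture viewer there is one more tool, called as name([rows], argument=value, ...), one row to a line, values as JSON. apply_moves: Moves the arm, as the interface text tells. Its arguments: {"type":"object","properties":{"series":{"type":"array"},"hand":{"type":"number"},"newtons":{"type":"number"}},"required":["series"]}

```bash
mkdir -p pics
cat > h.py <<'E'
import numpy as np, cv2
from rig import get_obs, vision, hand_in, nets, robot
def ray(cam,u,v,z):
    c=vision.calibration(cam);K,R,t=map(np.array,(c["K"],c["R"],c["t"]))
    d=R.T@np.linalg.inv(K)@np.array([u,v,1.]);o=-R.T@t
    return o+d*(z-o[2])/d[2]
def proj(cam,X):
    c=vision.calibration(cam);K,R,t=map(np.array,(c["K"],c["R"],c["t"]))
    p=K@(R@np.array(X)+t);return p[:2]/p[2]
E
python3 - <<'E'
from h import *
ims=[]
for c in ("top","scene"):
    im=vision.camera(c)[:,:,::-1];cv2.imwrite(f"pics/{c}0.png",im)
    print(c,-np.array(vision.calibration(c)["R"]).T@vision.calibration(c)["t"])
    for q in ("pin_ball","pin_nose","rest","unit","well","jar","mortar","vial","timer"):
        for r in nets.spot_point(c,q): print(c,q,np.round(r["centre"],3),round(r["conf"],2),np.round(proj(c,r["centre"])))
print(get_obs(), robot.finger_overhang)
E
```

```text
top [ 0.49001352 -0.05356114  1.25425114]
top pin_ball [ 0.441 -0.102  0.041] 0.6 [297. 259.]
top pin_nose [ 0.476 -0.226  0.041] 0.71 [346. 246.]
top rest [ 0.444 -0.097  0.   ] 0.86 [294. 257.]
top unit [ 0.51   0.189 -0.   ] 0.74 [185. 229.]
top unit [ 0.444 -0.103  0.04 ] 0.17 [297. 258.]
top well [0.511 0.2   0.036] 0.97 [178. 229.]
top jar [0.408 0.    0.001] 0.96 [256. 270.]
top jar [ 0.621 -0.275 -0.   ] 0.6 [363. 191.]
top mortar [ 0.616 -0.064  0.001] 0.77 [283. 191.]
top vial [0.75  0.058 0.002] 0.66 [238. 139.]
top timer [ 0.748  0.247 -0.001] 0.74 [166. 138.]
scene [ 1.31177829 -0.36596827  1.02700179]
scene pin_ball [ 0.442 -0.098  0.043] 0.87 [230. 193.]
scene pin_nose [ 0.472 -0.226  0.042] 0.86 [190. 216.]
scene rest [ 0.44  -0.101  0.002] 0.6 [230. 203.]
scene unit [ 0.512  0.187 -0.001] 0.9 [331. 189.]
scene well [0.51  0.197 0.038] 0.8 [335. 178.]
scene jar [ 0.404 -0.003 -0.004] 0.9 [256. 185.]
scene mortar [ 0.612 -0.064  0.002] 0.7 [267. 243.]
scene mortar [ 0.446 -0.101  0.04 ] 0.52 [230. 195.]
scene vial [0.753 0.059 0.002] 0.52 [333. 267.]
scene timer [ 0.752  0.247 -0.   ] 0.96 [395. 242.]
{'time': 1.0, 'q': array([-1.30648549e+00,  5.27475422e-01,  1.43268623e+00, -8.36446047e-06,
        1.18137408e+00, -1.78482270e-01]), 'joint_velocities': array([ 0.00125822,  0.00015905,  0.00068335, -0.00044495, -0.00154126,
        0.00093687]), 'joint_torque': array([-2.45965693e-04, -4.40021789e+01, -1.76990819e+01,  6.33910694e-02,
        5.03194355e-02, -9.32010181e-06]), 'position': array([ 0.26782312, -0.56470007,  0.24456791]), 'tool_rot': array([ 9.75591380e-01,  2.19593850e-01, -2.64452953e-06,  2.86018476e-05]), 'ft_force': array([ 0.17985932,  0.51006041, -0.72078667]), 'moment': array([ 0.04360424, -0.00997613, -0.01281745]), 'grip_force': 0.0, 'grip_width': 0.08705994510628298} 0.022
```

View pics/top0.png

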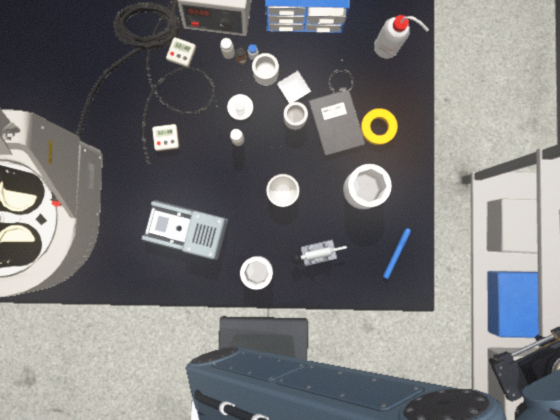

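View pics/scene0.png

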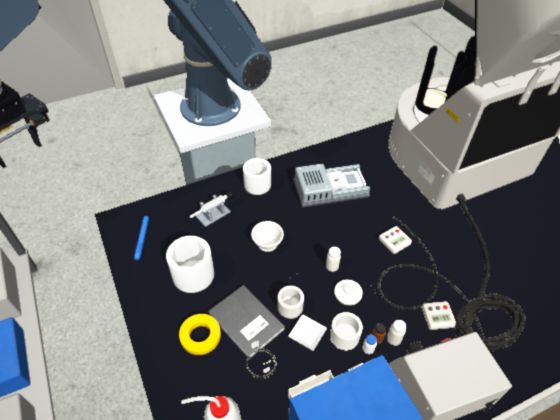

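Run:
```python
from h import *
im=cv2.imread("pics/top0.png")[165:290,140:400]
cv2.imwrite("pics/c1.png",cv2.resize(im,None,fx=3,fy=3,interpolation=cv2.INTER_CUBIC))
a=cv2.imread("pics/scene0.png")
cv2.imwrite("pics/c2.png",cv2.resize(a[150:295,160:380],None,fx=3.6,fy=3.6,interpolation=cv2.INTER_CUBIC))
```

```text
(no output)
```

View pics/c1.png

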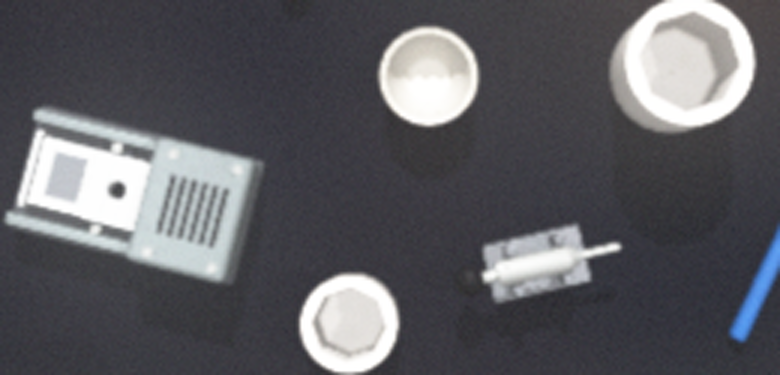

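View pics/c2.png

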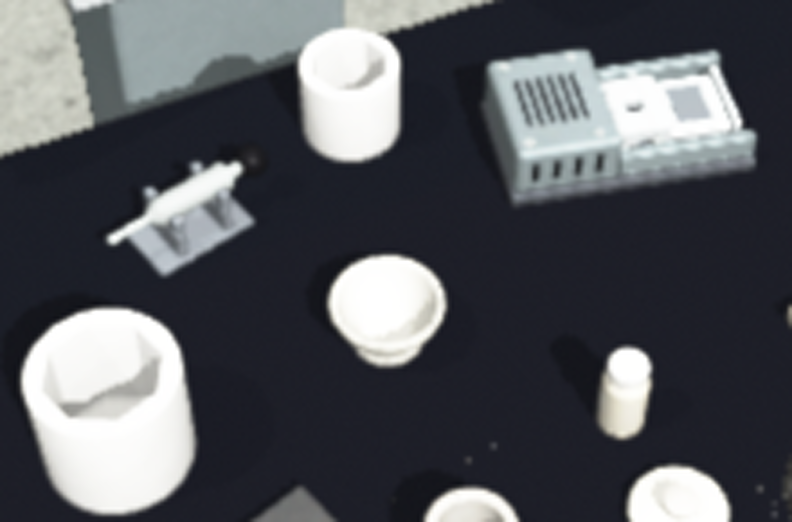

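Run:
```python
from h import *
T=lambda x,y:(140+(x+.5)/3-.5,165+(y+.5)/3-.5)
S=lambda x,y:(160+(x+.5)/3.6-.5,150+(y+.5)/3.6-.5)
r=lambda *a:np.round(ray(*a),4)
print("ball",r("top",*T(470,281),.04),r("scene",*S(251,157),.04))
print("nose",r("top",*T(618,247),.04),r("scene",*S(110,239),.04))
print("well",r("top",*T(117,190),.036),r("scene",*S(634,107),.036))
print("jar",r("top",*T(690,60),.095),r("scene",*S(104,370),.095),r("top",*T(692,65),.095))
print("smalljar",r("top",*T(349,322),.07))
print("mortar",r("top",*T(428,76),.044))
for p in ((162,138),(262,160),(232,282),(130,258)): print("hood",r("top",*T(*p),.058))
```

```text
ball [ 0.4426 -0.1011  0.04  ] [ 0.4396 -0.0993  0.04  ]
nose [ 0.4737 -0.2249  0.04  ] [ 0.4729 -0.2246  0.04  ]
well [0.5124 0.1981 0.036 ] [0.5129 0.1985 0.036 ]
jar [ 0.6266 -0.2734  0.095 ] [ 0.6254 -0.2716  0.095 ] [ 0.6225 -0.2751  0.095 ]
smalljar [ 0.4083 -0.0018  0.07  ]
mortar [ 0.6141 -0.0621  0.044 ]
hood [0.556  0.1578 0.058 ]
hood [0.5396 0.0742 0.058 ]
hood [0.4382 0.0961 0.058 ]
hood [0.4561 0.1809 0.058 ]
```

Candidates: the jar is either the large white one at top px (368,186) or the smaller look-alike at (256,272). I pick the larger. For the mortar, the bowl is at (283,191) and the beaker at (295,115). The pin is at (297,259) to (346,247); the blue pen at (397,253) isn't it. The crops confirm the pin's black ball at (297,259), the well at (179,228), and the hood on the -y side of the unit.

apply_moves([
  {"offset": [17.3, 46.5, -10], "rot": [0, 0, 79]},
  {"offset": [17.3, 46.5, -10], "rot": [0, 0, 79]},
  {"offset": [17.3, 46.5, -10], "rot": [0, 0, 79]},
  {"offset": [17.3, 46.5, -10], "rot": [0, 0, 79]},
  {"offset": [17.3, 46.5, -10], "rot": [0, 0, 79]},
  {"offset": [17.3, 46.5, -10], "rot": [0, 0, 79]},
  {"offset": [17.3, 46.5, -10], "rot": [0, 0, 79]},
  {"offset": [17.3, 46.5, -10], "rot": [0, 0, 79]},
  {"offset": [17.3, 46.5, -10], "rot": [0, 0, 79]},
  {"offset": [17.3, 46.5, -10], "rot": [0, 0, 79]},
  {"offset": [17.3, 46.5, -10], "rot": [0, 0, 79]},
  {"offset": [17.3, 46.5, -10], "rot": [0, 0, 79]},
  {"offset": [17.3, 46.5, -10], "rot": [0, 0, 79]},
  {"offset": [17.3, 46.5, -10], "rot": [0, 0, 79]},
], hand=0.8, newtons=10)

```text
time: 2.4
position: [0.4411, -0.1014, 0.1449]
tool_rot: [0.614, 0.789, 0.0, 0.001]
ft_force: [-0.3, -1.3, -0.2]
grip_width: 0.0693
grip_force: 0.0
```

apply_moves([
  {"offset": [0, 0, -4], "rot": [0, 0, 0]},
  {"offset": [0, 0, -7.5], "rot": [0, 0, 0]},
  {"offset": [0, 0, -9], "rot": [0, 0, 0]},
  {"offset": [0, 0, -10.1], "rot": [0, 0, 0]},
  {"offset": [0, 0, -10.1], "rot": [0, 0, 0]},
  {"offset": [0, 0, -10.1], "rot": [0, 0, 0]},
])

```text
time: 3.0
position: [0.4411, -0.1006, 0.044]
tool_rot: [0.614, 0.79, 0.0, 0.0]
ft_force: [0.4, 0.9, 0.5]
grip_width: 0.0697
grip_force: 0.0
```

apply_moves([
  {"offset": [0, 0, 0], "rot": [0, 0, 0]},
  {"offset": [0, 0, 0], "rot": [0, 0, 0]},
  {"offset": [0, 0, 0], "rot": [0, 0, 0]},
  {"offset": [0, 0, 0], "rot": [0, 0, 0]},
  {"offset": [0, 0, 0], "rot": [0, 0, 0]},
  {"offset": [0, 0, 0], "rot": [0, 0, 0]},
  {"offset": [0, 0, 0], "rot": [0, 0, 0]},
  {"offset": [0, 0, 0], "rot": [0, 0, 0]},
], hand=0.3, newtons=10)

```text
time: 3.8
position: [0.4413, -0.0998, 0.0436]
tool_rot: [0.613, 0.79, 0.0, 0.0]
ft_force: [-0.1, 0.5, 0.9]
grip_width: 0.0265
grip_force: 0.6
```

apply_moves([
  {"offset": [0, 0, 0], "rot": [0, 0, 0]},
  {"offset": [0, 0, 0], "rot": [0, 0, 0]},
  {"offset": [0, 0, 0], "rot": [0, 0, 0]},
  {"offset": [0, 0, 0], "rot": [0, 0, 0]},
  {"offset": [0, 0, 0], "rot": [0, 0, 0]},
], hand=0.2, newtons=60)

```text
time: 4.3
position: [0.4413, -0.0998, 0.0436]
tool_rot: [0.613, 0.79, 0.0, 0.001]
ft_force: [2.3, 1.9, 0.4]
grip_width: 0.0236
grip_force: 59.9
```

apply_moves([
  {"offset": [0, 0, 0.5], "rot": [0, 0, 0]},
  {"offset": [0, 0, 2], "rot": [0, 0, 0]},
  {"offset": [0, 0, 4], "rot": [0, 0, 0]},
  {"offset": [0, 0, 7], "rot": [0, 0, 0]},
  {"offset": [0, 0, 10], "rot": [0, 0, 0]},
  {"offset": [0, 0, 13], "rot": [0, 0, 0]},
  {"offset": [0, 0, 16], "rot": [0, 0, 0]},
  {"offset": [0, 0, 18], "rot": [0, 0, 0]},
  {"offset": [0, 0, 20], "rot": [0, 0, 0]},
  {"offset": [0, 0, 20], "rot": [0, 0, 0]},
  {"offset": [0, 0, 20], "rot": [0, 0, 0]},
])

```text
time: 5.4
position: [0.4392, -0.099, 0.2426]
tool_rot: [0.613, 0.79, -0.0, -0.002]
ft_force: [0.4, 0.7, -6.0]
grip_width: 0.0233
grip_force: 60.0
```

apply_moves([
  {"offset": [0, 0, 0], "rot": [0, 0, 0]},
  {"offset": [0, 0, 0], "rot": [0, 0, 0]},
  {"offset": [0, 0, 0], "rot": [0, 0, 0]},
  {"offset": [0, 0, 0], "rot": [0, 0, 0]},
], newtons=30)

```text
time: 5.8
position: [0.4405, -0.0997, 0.2429]
tool_rot: [0.613, 0.79, -0.0, -0.001]
ft_force: [0.3, -1.0, -5.5]
grip_width: 0.0246
grip_force: 30.0
```

apply_moves([
  {"offset": [0, 0, 0], "rot": [0, 0, 0]},
  {"offset": [0, 0, 0], "rot": [0, 0, 0]},
  {"offset": [0, 0, 0], "rot": [0, 0, 0]},
  {"offset": [0, 0, 0], "rot": [0, 0, 0]},
  {"offset": [0, 0, 0], "rot": [0, 0, 0]},
  {"offset": [0, 0, 0], "rot": [0, 0, 0]},
  {"offset": [0, 0, 0], "rot": [0, 0, 0]},
], newtons=14)

```text
time: 6.5
position: [0.4408, -0.0997, 0.2436]
tool_rot: [0.613, 0.79, -0.0, 0.0]
ft_force: [-0.6, 1.1, -4.8]
grip_width: 0.0247
grip_force: 14.0
```

Run:
```python
from h import *
o=get_obs();p=o["position"];print(o["grip_width"],o["grip_force"],o["ft_force"],o["moment"])
im=vision.camera("scene")[:,:,::-1]; u,v=proj("scene",p).astype(int);print(u,v)
x0,y0=max(u-70,0),max(v-60,0)
cv2.imwrite("pics/d1.png",cv2.resize(im[y0:v+90,x0:u+70],None,fx=4,fy=4,interpolation=cv2.INTER_CUBIC));print(x0,y0)
t=vision.camera("top")
for c in ("scene","top"):
  for q in("pin_nose","pin_ball"):print(c,q,[(np.round(r["centre"],3),r["conf"]) for r in nets.spot_point(c,q)])
```

```text
0.02469335558611998 13.999606668949127 [-0.57135868  1.05924443 -4.83809131] [-0.01236829 -0.11462895  0.0140477 ]
223 137
153 77
scene pin_nose [(array([ 0.445, -0.113,  0.108]), 0.61), (array([ 0.615, -0.058,  0.001]), 0.38)]
scene pin_ball [(array([ 0.441, -0.097,  0.24 ]), 0.56)]
top pin_nose [(array([ 0.615, -0.058,  0.002]), 0.22)]
top pin_ball []
```

View pics/d1.png

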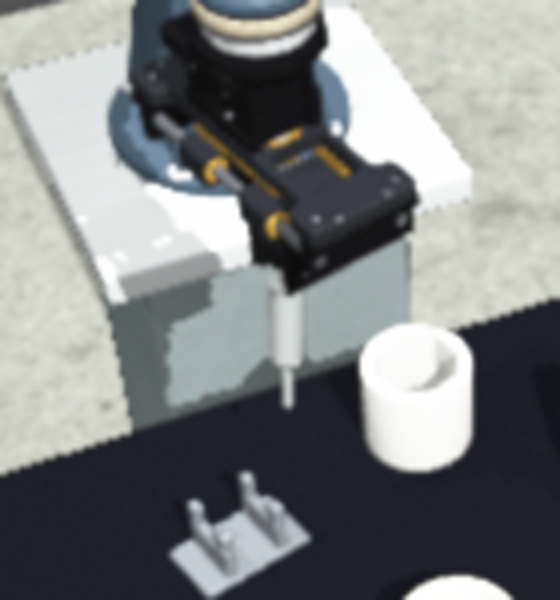

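The pin hangs nearly plumb, with its nose at scene px (225,178). I'll close firmly again, then measure the tilt.

apply_moves([
  {"offset": [0, 0, 0], "rot": [0, 0, 0]},
  {"offset": [0, 0, 0], "rot": [0, 0, 0]},
  {"offset": [0, 0, 0], "rot": [0, 0, 0]},
  {"offset": [0, 0, 0], "rot": [0, 0, 0]},
  {"offset": [0, 0, 0], "rot": [0, 0, 0]},
], newtons=60, hand=0.15)

```text
time: 7.3
position: [0.4408, -0.0997, 0.2435]
tool_rot: [0.613, 0.79, -0.0, -0.0]
ft_force: [-0.3, 0.1, -5.8]
grip_width: 0.0234
grip_force: 60.0
```

Run:
```python
from h import *
from scipy.optimize import least_squares
o=get_obs();p=o["position"];print(o["grip_width"],o["grip_force"],p)
d=np.array([.252,-.968,0])
b=p+[0,0,-.0035]
s=vision.camera("scene")
r=nets.spot_point("scene","pin_nose");print([(np.round(x["centre"],3),x["conf"]) for x in r])
cv2.imwrite("pics/s2.png",s[:,:,::-1])
u,v=225,177
g=s[150:184,215:236].astype(int).sum(2); 
for i in range(14,34):print(i+150,g[i]//3)
for th in (-.2,-.1,0,.1,.2): print(th,[np.round(proj("scene",b+L*(np.sin(th)*d-np.cos(th)*np.array([0,0,1]))),1) for L in(.06,.1,.13)])
```

```text
0.02342702560013979 59.965337477624416 [ 0.4407854  -0.0996757   0.24353214]
[(array([ 0.444, -0.111,  0.11 ]), 0.52)]
164 [171 171 170 169 162 164 189 208 216 218 214 203 181 161 163 165 165 166
 166 166 166]
165 [171 171 169 167 160 164 190 208 216 218 213 202 176 143 144 161 165 165
 163 162 161]
166 [171 172 168 154 137 155 189 208 215 217 213 200 167 120 113 140 159 160
 149 131 127]
167 [171 170 155 123 109 138 182 204 213 215 209 190 145 104  97 110 125 127
 117  98  96]
168 [168 155 124 101  97 113 145 171 191 196 180 152 113  95  93  95  96  96
  93  90  84]
169 [152 124 101  95  95  97 105 125 153 164 139 110  95  93  91  90  90  84
  73  66  55]
170 [122 100  96  96  95  96  97 117 163 177 129  96  90  88  82  72  65  58
  47  38  30]
171 [100  96  95  95  94  95  97 123 180 196 131  86  70  62  56  45  41  37
  33  29  26]
172 [ 96  96  96  95  94  93  94 122 182 194 116  62  44  37  36  36  35  34
  33  29  26]
173 [ 95  95  94  93  87  78  74 107 177 191 104  44  35  35  34  35  35  35
  34  32  29]
174 [ 93  87  77  71  60  52  50  96 175 191 103  42  35  35  35  35  3
[... 420 characters left out ...]
 113 129  62  37  35  35  35  34  35  35
  35  35  35]
180 [35 36 35 35 36 34 35 38 48 50 38 35 35 35 34 35 35 34 35 35 35]
181 [34 35 35 33 35 34 35 34 35 35 35 35 35 35 35 35 35 34 34 35 34]
182 [35 35 35 35 35 34 34 35 35 35 35 34 35 34 34 35 34 35 35 34 36]
183 [35 35 35 35 34 35 35 34 34 34 35 35 35 35 34 34 35 35 34 35 34]
-0.2 [array([229.4, 154.3]), array([232.8, 163.9]), array([235.3, 170.8])]
-0.1 [array([227.5, 155.5]), array([229.8, 166. ]), array([231.5, 173.5])]
0 [array([225.6, 156.6]), array([226.8, 167.8]), array([227.6, 175.9])]
0.1 [array([223.7, 157.6]), array([223.6, 169.4]), array([223.6, 177.9])]
0.2 [array([221.8, 158.3]), array([220.5, 170.7]), array([219.6, 179.6])]
```

Measured tilt is about 0.10 rad, nose toward (0.25,-0.97). I'll level it by turning the tool, then yaw so the closing line lies along the push direction.

apply_moves([
  {"offset": [0, 0, 1], "rot": [2.7, 0.7, 0]},
  {"offset": [0, 0, 2.5], "rot": [5.5, 1.4, 0]},
  {"offset": [1, 4, 3], "rot": [5.5, 1.4, 0]},
  {"offset": [2, 8, 3], "rot": [5.5, 1.4, 0]},
  {"offset": [3, 12, 3], "rot": [5.5, 1.4, 0]},
  {"offset": [3, 12, 3], "rot": [5.5, 1.4, 0]},
])

```text
time: 8.0
position: [0.4709, 0.0249, 0.2737]
tool_rot: [0.61, 0.79, 0.032, -0.04]
ft_force: [-0.5, -0.6, -5.6]
grip_width: 0.0235
grip_force: 60.0
```

apply_moves([
  {"offset": [1, 4, 0], "rot": [0, 0, 7]},
  {"offset": [2, 8, 0], "rot": [0, 0, 14]},
  {"offset": [3, 12, 0], "rot": [0, 0, 21]},
  {"offset": [3.5, 15, 0], "rot": [0, 0, 28]},
  {"offset": [4.2, 17.8, 0], "rot": [0, 0, 35]},
  {"offset": [4.2, 17.8, 0], "rot": [0, 0, 42]},
  {"offset": [4.2, 17.8, 0], "rot": [0, 0, 49]},
  {"offset": [4.2, 17.8, 0], "rot": [0, 0, 56]},
  {"offset": [4.2, 17.8, 0], "rot": [0, 0, 63]},
  {"offset": [4.2, 17.8, 0], "rot": [0, 0, 63]},
  {"offset": [4.2, 17.8, 0], "rot": [0, 0, 63]},
  {"offset": [4.2, 17.8, 0], "rot": [0, 0, 63]},
])

```text
time: 9.2
position: [0.5128, 0.1981, 0.2734]
tool_rot: [0.111, 0.993, 0.005, -0.049]
ft_force: [0.5, 0.6, -4.5]
grip_width: 0.0233
grip_force: 60.0
```

```bash
cat > look.py <<'E'
from h import *
import sys
o=get_obs();p=o["position"];print(o["grip_width"],p,o["ft_force"],o["tool_rot"],o["time"])
s=vision.camera("scene")
r=nets.spot_point("scene","pin_nose");print([(np.round(x["centre"],3),x["conf"]) for x in r])
r=nets.spot_point("scene","well");print([(np.round(x["centre"],3),x["conf"]) for x in r])
u,v=proj("scene",p-[0,0,.1]).astype(int);x0,y0=u-50,v-50
cv2.imwrite(sys.argv[1],cv2.resize(s[y0:y0+110,x0:x0+110,::-1],None,fx=5,fy=5,interpolation=cv2.INTER_CUBIC));print(x0,y0)
for L in(.03,.06,.086,.13): print(L,proj("scene",p-[0,0,.0035+L]))
E
python3 look.py pics/e1.png
```

```text
0.02328390190172401 [0.5127857  0.19806674 0.27342099] [ 0.53548016  0.60884636 -4.50218073] [ 0.11082212  0.99260287  0.0054847  -0.04927396] 9.2
[(array([0.515, 0.195, 0.14 ]), 0.72)]
[(array([0.511, 0.199, 0.039]), 0.68)]
290 93
0.03 [343.60032667 123.32802071]
0.06 [342.29497782 132.45608922]
0.086 [341.20208035 140.09852361]
0.13 [339.4290057  152.49731406]
```

View pics/e1.png

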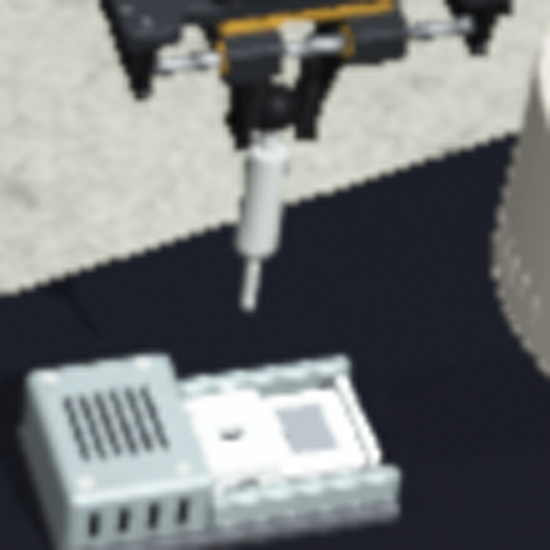

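apply_moves([
  {"offset": [0, 0, -3], "rot": [0, 0, 0]},
  {"offset": [0, 0, -6], "rot": [0, 0, 0]},
  {"offset": [0, 0, -8], "rot": [0, 0, 0]},
  {"offset": [0, 0, -9.2], "rot": [0, 0, 0]},
  {"offset": [0, 0, -9.2], "rot": [0, 0, 0]},
  {"offset": [0, 0, -9.2], "rot": [0, 0, 0]},
  {"offset": [0, 0, -9.2], "rot": [0, 0, 0]},
])

```text
time: 10.05
position: [0.514, 0.1985, 0.1828]
tool_rot: [0.11, 0.993, 0.006, -0.048]
ft_force: [0.1, 0.2, -4.6]
grip_width: 0.0235
grip_force: 60.0
```

```bash
python3 look.py pics/e2.png
python3 - <<'E'
from h import *
a=cv2.imread("pics/e2.png");cv2.imwrite("pics/e2b.png",cv2.resize(a[150:400,100:400],None,fx=2.5,fy=2.5))
p=get_obs()["position"]; n=p-[0,0,.1335]
b=proj("scene",n)
for e in np.eye(3)*.01: print(proj("scene",n+e)-b)
w=proj("scene",[.5126,.1983,.038]);print(b,w)
E
```

```text
0.023507049636342647 [0.51397155 0.19848451 0.18284417] [ 0.11314257  0.17274647 -4.64954594] [ 0.10988903  0.9927806   0.00591738 -0.04770822] 10.05
[(array([0.519, 0.194, 0.049]), 0.61)]
[(array([0.511, 0.2  , 0.04 ]), 0.78)]
287 117
0.03 [340.15703513 150.12531709]
0.06 [338.98039777 158.3057232 ]
0.086 [337.99347594 165.16715868]
0.13 [336.38885563 176.32305618]
[1.74553593 2.29593112]
[ 3.06742645 -1.04800478]
[ 0.35690895 -2.48621975]
[336.27203169 176.27300692] [335.69489676 178.81678624]
```

View pics/e2b.png

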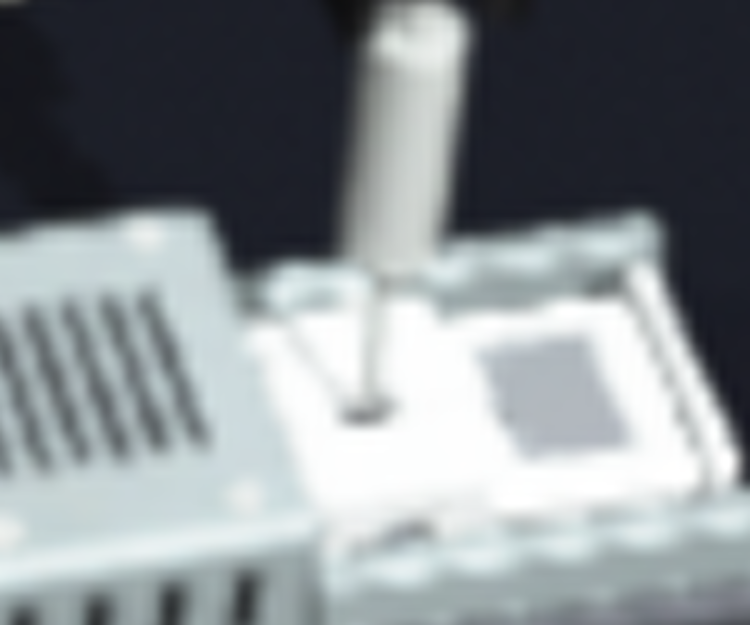

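Run:
```python
from h import *
a=cv2.imread("pics/scene0.png").astype(int)
b=vision.camera("scene")[:,:,::-1];cv2.imwrite("pics/s3.png",b);b=b.astype(int)
p=get_obs()["position"];print(p)
print("before");print(a[174:184,328:345].sum(2)//3)
print("diff");print((b-a)[164:184,328:347].sum(2)//3)
print(proj("scene",p-[0,0,.1335]))
```

```text
[0.51328115 0.19841998 0.18242482]
before
[[249 252 253 253 253 253 253 253 253 252 253 253 253 253 253 252 247]
 [241 251 253 253 253 253 253 253 253 252 253 253 253 253 253 252 244]
 [236 250 252 253 253 253 253 254 254 252 252 253 253 253 253 253 249]
 [235 250 252 253 253 252 251 252 250 247 249 252 253 253 253 253 251]
 [226 246 252 253 252 248 241 238 233 222 234 250 253 253 253 253 252]
 [221 241 251 252 251 241 210 196 193 179 207 245 252 253 253 253 253]
 [213 229 246 251 252 244 189 148 148 176 232 249 252 253 253 253 253]
 [209 217 240 250 252 251 245 239 238 243 250 252 253 253 253 253 253]
 [210 213 235 250 252 253 253 252 252 253 253 253 253 253 253 253 253]
 [210 209 226 247 252 253 253 253 253 253 253 253 253 253 253 253 253]]
diff
[[  0   1   0   0   2  16  64 109 134 154 167 175 172 144  69  10   1   0
    1]
 [  0   0  -1   1   3  20  70 117 141 158 169 172 168 132  45   3  -3  -2
   -3]
 [  0   0   1   1   2  21  70 112 124 130 138 141 128  87  24  -3 -10 -11
  -11]
 [ -2   1   1   1   1  10  40  56  33  18  24  41  37  27   9   0  -7 -11
  -11]
 [-12   1   3   3 
[... 606 characters left out ...]
   0   0   1   2
   -3]
 [  2   0  -2  -8 -14  -5  -2 -13 -46 -14  -1   0   0   0   0  -1   0   0
   -8]
 [  1   0   0  -2  -9 -19 -15 -24 -42 -13   0   0   0   0  -1  -1   0  -4
  -11]
 [  2   2   0   0  -2 -12 -16 -19 -27  -8   0  -1  -1  -1  -1  -1  -1  -4
  -12]
 [  2   1   0   1   0   0  -2  -6  -8   0  -4  -4  -1  -1  -1  -1  -1  -4
  -11]
 [  4   2   1   1   0   1   2   1   0   3   0   0   0   0   0   0   0  -1
   -6]
 [  3   3   1   1   0   0   1   1   1   1   1   0   0   0   0   0   0   0
   -1]
 [  3   3   1   1   0   0   0   1   0   0   0   0   0   0   0   0   0   0
    0]
 [  4   3   2   1   0   0   0   0   0   0   0   0   0   0   0   0   0   0
    0]]
[336.23411172 176.27566003]
```

Relative to the well in the image, the nose is off by roughly (+3,-2) mm. I'll shift to correct that and feel downwards.

apply_moves([
  {"offset": [-0.35, 0.2, 0], "rot": [0, 0, 0]},
  {"offset": [-0.35, 0.2, 0], "rot": [0, 0, 0]},
  {"offset": [-0.35, 0.2, -0.4], "rot": [0, 0, 0]},
  {"offset": [-0.35, 0.2, -0.8], "rot": [0, 0, 0]},
  {"offset": [-0.35, 0.2, -1.1], "rot": [0, 0, 0]},
  {"offset": [-0.35, 0.2, -1.3], "rot": [0, 0, 0]},
  {"offset": [-0.35, 0.2, -1.3], "rot": [0, 0, 0]},
  {"offset": [-0.35, 0.2, -1.3], "rot": [0, 0, 0]},
])

```text
time: 11.05
position: [0.5094, 0.2003, 0.1684]
tool_rot: [0.11, 0.993, 0.006, -0.049]
ft_force: [0.4, 0.3, -5.0]
grip_width: 0.0234
grip_force: 60.0
```

apply_moves([
  {"offset": [0, 0, -0.2], "rot": [0, 0, 0]},
  {"offset": [0, 0, -0.4], "rot": [0, 0, 0]},
  {"offset": [0, 0, -0.6], "rot": [0, 0, 0]},
  {"offset": [0, 0, -0.6], "rot": [0, 0, 0]},
  {"offset": [0, 0, -0.6], "rot": [0, 0, 0]},
])

```text
time: 11.55
position: [0.5094, 0.2003, 0.1627]
tool_rot: [0.11, 0.993, 0.006, -0.049]
ft_force: [-0.4, -1.2, -4.3]
grip_width: 0.0232
grip_force: 60.0
```

apply_moves([
  {"offset": [0, 0, -0.1], "rot": [0, 0, 0]},
  {"offset": [0, 0, -0.2], "rot": [0, 0, 0]},
  {"offset": [0, 0, -0.3], "rot": [0, 0, 0]},
  {"offset": [0, 0, -0.3], "rot": [0, 0, 0]},
  {"offset": [0, 0, -0.3], "rot": [0, 0, 0]},
])

```text
time: 12.05
position: [0.5094, 0.2003, 0.1597]
tool_rot: [0.11, 0.993, 0.006, -0.049]
ft_force: [0.0, 0.3, -0.8]
grip_width: 0.0236
grip_force: 60.0
```

apply_moves([
  {"offset": [0, 0, -0.15], "rot": [0, 0, 0]},
  {"offset": [0, 0, -0.3], "rot": [0, 0, 0]},
  {"offset": [0, 0, -0.45], "rot": [0, 0, 0]},
  {"offset": [0, 0, -0.45], "rot": [0, 0, 0]},
  {"offset": [0, 0, -0.45], "rot": [0, 0, 0]},
])

```text
time: 12.55
position: [0.5095, 0.2004, 0.1552]
tool_rot: [0.11, 0.993, 0.006, -0.049]
ft_force: [-0.4, -0.1, 1.5]
grip_width: 0.0232
grip_force: 60.0
```

apply_moves([
  {"offset": [0.06, 0.29, 0], "rot": [0, 0, 0]},
  {"offset": [0.13, 0.59, 0], "rot": [0, 0, 0]},
  {"offset": [0.19, 0.88, 0], "rot": [0, 0, 0]},
  {"offset": [0.25, 1.17, 0], "rot": [0, 0, 0]},
  {"offset": [0.32, 1.47, 0], "rot": [0, 0, 0]},
  {"offset": [0.38, 1.76, 0], "rot": [0, 0, 0]},
  {"offset": [0.42, 1.95, 0], "rot": [0, 0, 0]},
  {"offset": [0.42, 1.95, 0], "rot": [0, 0, 0]},
])

```text
time: 13.35
position: [0.5137, 0.2203, 0.1551]
tool_rot: [0.11, 0.993, 0.006, -0.049]
ft_force: [-0.1, -1.1, 2.0]
grip_width: 0.0233
grip_force: 60.1
```

apply_moves([
  {"offset": [0.08, 0.4, 0], "rot": [0, 0, 0]},
  {"offset": [0.17, 0.8, 0], "rot": [0, 0, 0]},
  {"offset": [0.26, 1.2, 0], "rot": [0, 0, 0]},
  {"offset": [0.34, 1.6, 0], "rot": [0, 0, 0]},
  {"offset": [0.43, 2.0, 0], "rot": [0, 0, 0]},
  {"offset": [0.49, 2.3, 0], "rot": [0, 0, 0]},
  {"offset": [0.54, 2.5, 0], "rot": [0, 0, 0]},
  {"offset": [0.54, 2.5, 0], "rot": [0, 0, 0]},
  {"offset": [0.54, 2.5, 0], "rot": [0, 0, 0]},
])

```text
time: 14.25
position: [0.519, 0.2451, 0.1551]
tool_rot: [0.11, 0.993, 0.006, -0.049]
ft_force: [-0.0, 0.0, 1.8]
grip_width: 0.0236
grip_force: 60.1
```

apply_moves([
  {"offset": [0.03, 0.15, 0], "rot": [0, 0, 0]},
  {"offset": [0.06, 0.3, 0], "rot": [0, 0, 0]},
  {"offset": [0.08, 0.4, 0], "rot": [0, 0, 0]},
  {"offset": [0.08, 0.4, 0], "rot": [0, 0, 0]},
])

```text
time: 14.65
position: [0.5193, 0.2481, 0.1549]
tool_rot: [0.11, 0.993, 0.005, -0.05]
ft_force: [-0.8, -4.3, 3.1]
grip_width: 0.0238
grip_force: 60.0
```

apply_moves([
  {"offset": [0.03, 0.12, 0], "rot": [0, 0, 0]},
  {"offset": [0.05, 0.25, 0], "rot": [0, 0, 0]},
  {"offset": [0.05, 0.25, 0], "rot": [0, 0, 0]},
])

```text
time: 14.95
position: [0.5196, 0.2504, 0.1548]
tool_rot: [0.11, 0.993, 0.004, -0.05]
ft_force: [-1.3, -5.2, 2.9]
grip_width: 0.0233
grip_force: 60.0
```

apply_moves([
  {"offset": [-0.06, -0.3, 0], "rot": [0, 0, 0]},
  {"offset": [-0.08, -0.4, 0], "rot": [0, 0, 0]},
  {"offset": [-0.08, -0.4, 1], "rot": [0, 0, 0]},
  {"offset": [-0.08, -0.4, 2.5], "rot": [0, 0, 0]},
  {"offset": [-0.08, -0.4, 5], "rot": [0, 0, 0]},
  {"offset": [-0.08, -0.4, 9], "rot": [0, 0, 0]},
  {"offset": [-0.08, -0.4, 13], "rot": [0, 0, 0]},
  {"offset": [-0.08, -0.4, 16], "rot": [0, 0, 0]},
  {"offset": [-0.08, -0.4, 16], "rot": [0, 0, 0]},
  {"offset": [-0.08, -0.4, 16], "rot": [0, 0, 0]},
])

```text
time: 15.95
position: [0.519, 0.2479, 0.3142]
tool_rot: [0.11, 0.993, 0.006, -0.049]
ft_force: [-1.1, -0.8, -5.1]
grip_width: 0.0237
grip_force: 60.0
```

Run:
```python
from h import *
o=get_obs();p=o["position"];print(o["grip_width"],p,o["ft_force"])
s=vision.camera("scene");t=vision.camera("top")
for c,q in(("scene","pin_nose"),("scene","well"),("top","well"),("top","jar"),("scene","jar")):
  r=nets.spot_point(c,q);print(c,q,[(np.round(x["centre"],3),x["conf"]) for x in r])
u,v=proj("scene",p-[0,0,.13]).astype(int);x0,y0=u-70,v-60
cv2.imwrite("pics/f1.png",cv2.resize(s[y0:y0+140,x0:x0+150,::-1],None,fx=4,fy=4,interpolation=cv2.INTER_CUBIC));print(x0,y0)
for L in(0,.06,.086,.13): print(L,proj("scene",p-[0,0,.0035+L]))
```

```text
0.023691843448731154 [0.51895217 0.24786959 0.31418676] [-1.06139644 -0.80168708 -5.09657353]
scene pin_nose [(array([0.52 , 0.244, 0.179]), 0.84)]
scene well []
top well [(array([0.523, 0.243, 0.04 ]), 0.59)]
top jar [(array([ 0.624, -0.275, -0.   ]), 0.98), (array([ 0.407, -0.002,  0.003]), 0.66)]
scene jar [(array([ 0.404, -0.002, -0.002]), 0.65), (array([ 0.625, -0.272, -0.   ]), 0.64)]
288 76
0 [365.82793468  96.55082851]
0.06 [362.33501059 116.1375066 ]
0.086 [360.90169535 124.17486539]
0.13 [358.57804172 137.20482382]
```

View pics/f1.png

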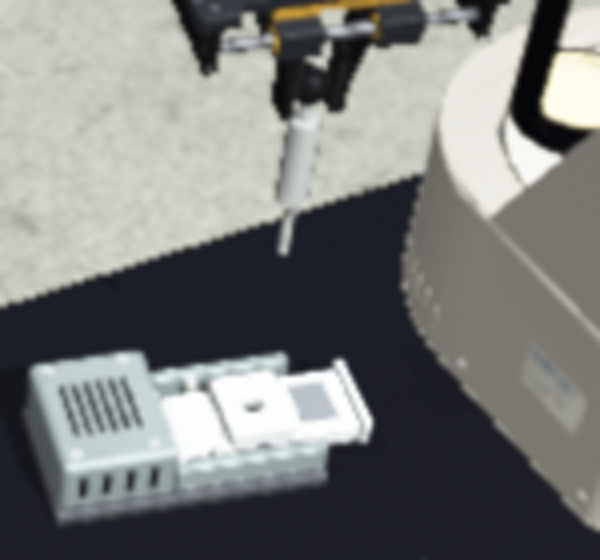

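Run:
```python
from h import *
b=cv2.cvtColor(cv2.imread("pics/scene0.png"),6).astype(float); s=cv2.cvtColor(vision.camera("scene"),7).astype(float)
t=vision.camera("top")
def dark(i,u,v):
    w=255-i[v-4:v+5,u-5:u+6];w=np.clip(w-20,0,None);Y,X=np.mgrid[v-4:v+5,u-5:u+6];return (w*X).sum()/w.sum(),(w*Y).sum()/w.sum()
A=dark(b,336,180);B=dark(s,352,178);print(A,B)
a,c=ray("scene",*A,.036),ray("scene",*B,.036);print(a,c,np.linalg.norm(c-a))
```

```text
(np.float64(335.83264462809916), np.float64(179.5495867768595)) (np.float64(351.0219435736677), np.float64(177.3730407523511))
[0.51370017 0.19835899 0.036     ] [0.52432224 0.24232121 0.036     ] 0.04522726616916701
```

Tray travel measures 45 mm, so it's at its stop. Carrying the pin to the large jar and leaning it slightly.

apply_moves([
  {"offset": [0.3, -2, 0], "rot": [0, 0, 0]},
  {"offset": [0.8, -5, 0], "rot": [0, 0, 0]},
  {"offset": [1.4, -9, 0], "rot": [0, 0, 0]},
  {"offset": [2.0, -13, 0], "rot": [0, 0, 0]},
  {"offset": [2.6, -17, 0], "rot": [0, 0, 0]},
  {"offset": [3.2, -21, 0], "rot": [0, 0, 0]},
  {"offset": [3.8, -25, 0], "rot": [0, 0, 0]},
  {"offset": [4.4, -29, 0], "rot": [0, 0, 0]},
  {"offset": [5, -33, 0], "rot": [0, 0, 0]},
  {"offset": [5.7, -37, 0], "rot": [0, 0, 0]},
  {"offset": [6.3, -41, 0], "rot": [0, 0, 0]},
  {"offset": [6.9, -45, 0], "rot": [0, 0, 0]},
  {"offset": [7.4, -48, 0], "rot": [0, 0, 0]},
  {"offset": [7.7, -50.5, 0], "rot": [0, 0, 0]},
  {"offset": [7.9, -51.5, 0], "rot": [0, 0, 0]},
  {"offset": [7.9, -51.5, 0], "rot": [0, 0, 0]},
  {"offset": [7.9, -51.5, 0], "rot": [0, 0, 0]},
])

```text
time: 18.1
position: [0.5981, -0.2662, 0.3146]
tool_rot: [0.11, 0.993, 0.007, -0.05]
ft_force: [0.4, 0.7, -6.0]
grip_width: 0.0231
grip_force: 60.0
```

apply_moves([
  {"offset": [0, 0, 0], "rot": [-0.7, -3.2, 0]},
  {"offset": [0, 0, 0], "rot": [-1.4, -6.4, 0]},
  {"offset": [0, 0, -1], "rot": [-2.1, -9.6, 0]},
  {"offset": [0, 0, -2], "rot": [-2.7, -12.7, 0]},
  {"offset": [0, 0, -4], "rot": [-2.7, -12.7, 0]},
  {"offset": [0, 0, -6], "rot": [-2.7, -12.7, 0]},
  {"offset": [0, 0, -6.3], "rot": [-2.7, -12.7, 0]},
  {"offset": [0, 0, -6.3], "rot": [-2.7, -12.7, 0]},
  {"offset": [0, 0, -6.3], "rot": [-2.7, -12.7, 0]},
])

```text
time: 19.0
position: [0.5992, -0.2673, 0.2534]
tool_rot: [0.109, 0.992, -0.006, 0.064]
ft_force: [-0.0, 0.3, -3.8]
grip_width: 0.0235
grip_force: 60.0
```

Run:
```python
from h import *
o=get_obs();p=o["position"];print(o["grip_width"],p,o["ft_force"],o["tool_rot"],o["time"],o["q"])
s=vision.camera("scene");vision.camera("top")
for c,q in(("scene","pin_nose"),("scene","pin_ball"),("scene","jar"),("top","jar"),("top","pin_nose")):
  r=nets.spot_point(c,q);print(c,q,[(np.round(x["centre"],3),x["conf"]) for x in r])
u,v=proj("scene",p-[0,0,.13]).astype(int);x0,y0=max(u-75,0),v-70
cv2.imwrite("pics/g1.png",cv2.resize(s[y0:y0+140,x0:x0+150,::-1],None,fx=4,fy=4,interpolation=cv2.INTER_CUBIC));print(x0,y0)
```

```text
0.023485023720344955 [ 0.59922498 -0.26726159  0.25335221] [-0.04855885  0.27117738 -3.78339455] [ 0.10915919  0.9919176  -0.00608096  0.06439545] 19.0 [-0.61203749  0.51440478  1.43767358  0.05841996  1.0713142  -1.98857155]
scene pin_nose [(array([ 0.631, -0.276,  0.126]), 0.55)]
scene pin_ball [(array([ 0.598, -0.263,  0.251]), 0.61)]
scene jar [(array([ 0.404, -0.002, -0.002]), 0.72), (array([ 0.624, -0.27 , -0.003]), 0.57), (array([ 0.514,  0.187, -0.001]), 0.49)]
top jar [(array([0.405, 0.001, 0.001]), 0.72), (array([ 0.624, -0.276,  0.001]), 0.51)]
top pin_nose []
110 166
```

View pics/g1.png

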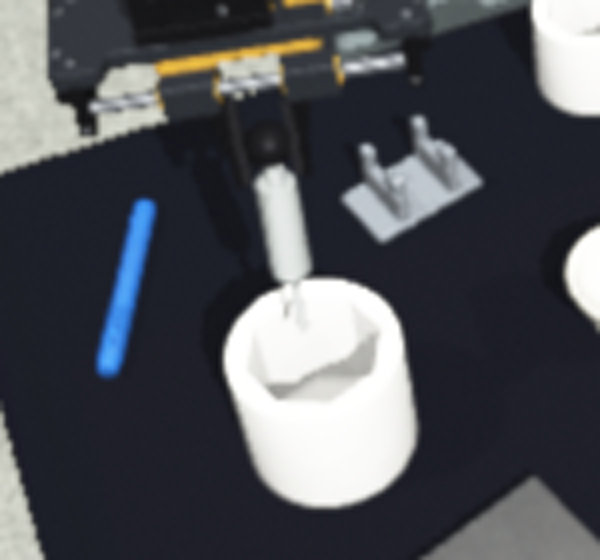

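The nose (net: 0.631,-0.276,0.126; crop px about (292,315)) is over the bore as planned, so I'm lowering it.

apply_moves([
  {"offset": [0, 0, -2], "rot": [0, 0, 0]},
  {"offset": [0, 0, -4], "rot": [0, 0, 0]},
  {"offset": [0, 0, -6], "rot": [0, 0, 0]},
  {"offset": [0, 0, -8], "rot": [0, 0, 0]},
  {"offset": [0, 0, -9.5], "rot": [0, 0, 0]},
  {"offset": [0, 0, -10.5], "rot": [0, 0, 0]},
  {"offset": [0, 0, -11], "rot": [0, 0, 0]},
  {"offset": [0, 0, -11], "rot": [0, 0, 0]},
  {"offset": [0, 0, -11], "rot": [0, 0, 0]},
])

```text
time: 20.25
position: [0.599, -0.2681, 0.1429]
tool_rot: [0.11, 0.992, -0.006, 0.064]
ft_force: [-0.8, -0.4, -5.1]
grip_width: 0.0232
grip_force: 60.0
```

apply_moves([
  {"offset": [0, 0, -0.15], "rot": [0, 0, 0]},
  {"offset": [0, 0, -0.3], "rot": [0, 0, 0]},
  {"offset": [0, 0, -0.4], "rot": [0, 0, 0]},
  {"offset": [0, 0, -0.4], "rot": [0, 0, 0]},
])

```text
time: 20.65
position: [0.599, -0.2681, 0.1397]
tool_rot: [0.11, 0.992, -0.006, 0.065]
ft_force: [-1.8, 1.3, 3.6]
grip_width: 0.0231
grip_force: 60.1
```

apply_moves([
  {"offset": [0, 0, 0.05], "rot": [0, 0, 0]},
  {"offset": [0, 0, 0.05], "rot": [0, 0, 0]},
  {"offset": [0, 0, 0.05], "rot": [0, 0, 0]},
  {"offset": [0, 0, 0.05], "rot": [0, 0, 0]},
], newtons=10)

```text
time: 21.05
position: [0.5988, -0.268, 0.1392]
tool_rot: [0.11, 0.992, -0.006, 0.064]
ft_force: [-1.7, 0.6, 5.4]
grip_width: 0.0251
grip_force: 10.0
```

apply_moves([
  {"offset": [0, 0, 0], "rot": [0, 0, 0]},
  {"offset": [0, 0, 0], "rot": [0, 0, 0]},
  {"offset": [0, 0, 0], "rot": [0, 0, 0]},
  {"offset": [0, 0, 0], "rot": [0, 0, 0]},
], newtons=3)

```text
time: 21.45
position: [0.5984, -0.2677, 0.1386]
tool_rot: [0.11, 0.992, -0.006, 0.063]
ft_force: [-2.3, 0.8, 5.0]
grip_width: 0.0256
grip_force: 3.0
```

apply_moves([
  {"offset": [0, 0, 0], "rot": [0, 0, 0]},
  {"offset": [0, 0, 0], "rot": [0, 0, 0]},
  {"offset": [0, 0, 0], "rot": [0, 0, 0]},
  {"offset": [0, 0, 0], "rot": [0, 0, 0]},
  {"offset": [0, 0, 0], "rot": [0, 0, 0]},
], hand=0.4)

```text
time: 21.95
position: [0.5984, -0.2677, 0.1383]
tool_rot: [0.11, 0.992, -0.006, 0.063]
ft_force: [0.3, 0.3, -0.4]
grip_width: 0.0344
grip_force: 0.0
```

apply_moves([
  {"offset": [0, 0, 0], "rot": [0, 0, 0]},
  {"offset": [0, 0, 0], "rot": [0, 0, 0]},
  {"offset": [-0.1, 0, 1], "rot": [0, 0, 0]},
  {"offset": [-0.3, 0, 3], "rot": [0, 0, 0]},
  {"offset": [-0.6, 0, 5], "rot": [0, 0, 0]},
  {"offset": [-1, 0, 8], "rot": [0, 0, 0]},
  {"offset": [-1.4, 0, 12], "rot": [0, 0, 0]},
  {"offset": [-3, -3, 15], "rot": [0, 0, 0]},
  {"offset": [-7, -6, 16], "rot": [0, 0, 0]},
  {"offset": [-11, -10, 16], "rot": [0, 0, 0]},
  {"offset": [-14, -14, 16], "rot": [0, 0, 0]},
  {"offset": [-14, -14, 16], "rot": [0, 0, 0]},
  {"offset": [-14, -14, 16], "rot": [0, 0, 0]},
], hand=0.6)

```text
time: 23.25
position: [0.4573, -0.4092, 0.2993]
tool_rot: [0.112, 0.992, -0.006, 0.064]
ft_force: [0.9, 0.3, 0.1]
grip_width: 0.052
grip_force: 0.0
```

Run:
```python
from h import *
o=get_obs();print(o["position"],o["ft_force"],o["time"])
s=vision.camera("scene");t=vision.camera("top")
for c,q in(("scene","pin_ball"),("top","pin_ball"),("scene","jar"),("top","jar"),("top","mortar"),("top","vial"),("top","timer"),("top","well")):
  r=nets.spot_point(c,q);print(c,q,[(np.round(x["centre"],3),x["conf"]) for x in r])
a=cv2.resize(s[120:300,90:390,::-1],(560,336),interpolation=cv2.INTER_CUBIC)
b=cv2.resize(t[150:290,140:420,::-1],(560,264),interpolation=cv2.INTER_CUBIC)
cv2.imwrite("pics/z.png",np.vstack([a,b]))
```

```text
[ 0.45727739 -0.40920227  0.2992899 ] [0.88734931 0.25664293 0.14037175] 23.25
scene pin_ball [(array([ 0.582, -0.267,  0.129]), 0.87)]
top pin_ball [(array([ 0.58 , -0.271,  0.129]), 0.47)]
scene jar [(array([ 0.626, -0.269, -0.001]), 0.91), (array([ 0.404, -0.003, -0.003]), 0.75)]
top jar [(array([ 0.406, -0.002,  0.001]), 0.87), (array([ 0.623, -0.274,  0.003]), 0.78)]
top mortar [(array([ 0.615, -0.065,  0.002]), 0.75)]
top vial [(array([0.746, 0.059, 0.003]), 0.61)]
top timer [(array([0.751, 0.249, 0.001]), 0.88)]
top well [(array([0.52 , 0.242, 0.038]), 0.65)]
```

View pics/z.png

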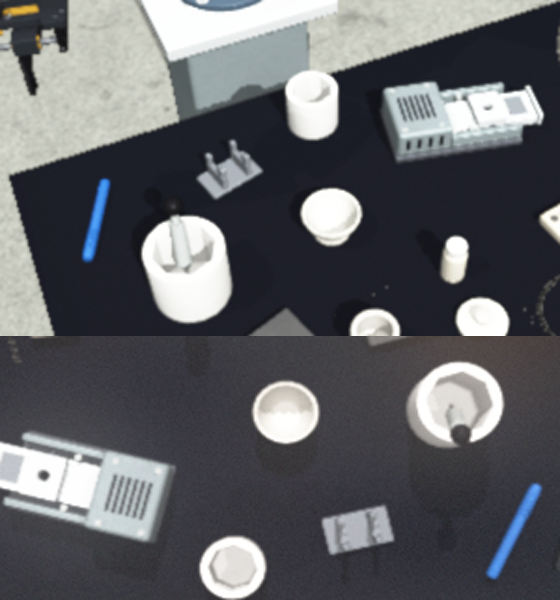

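The pin leans nose-down in the large jar, its ball at picture px (172,206) and (460,432). The jar, mortar, vial and timer are where they were, and the tray is fully out. Handing in.

```bash
python3 -c "
from h import *
print(hand_in())"
```

```text
the job is handed in; nothing more can be done
None
```

The job is handed in at about 23 s on the robot clock: the tray is out to its stop (45 mm measured), the pin rests nose-down leaning in the large white jar, and the jar, mortar, vial and timer are where they started; no verdict came back.

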